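# Put the dresser-tray things back into their own dishes

### The arm

A 7-joint arm with a two-finger parallel gripper is mounted at the origin on the work surface. World frame = base frame: x ahead of the robot, y to its left, z up, the work surface at z = 0. Lengths are in m, angles in rad, forces in N, time in s.
With the tool pointing down it reaches from about 0.35 to 0.775 m from the base axis. Payload 3.1 kg.
Tool frame: the origin (TCP) lies at the very end of the fingers, on their centre line; the grasp point (between the pads) lies 19 mm behind it; z points along the fingers, y is the line along which they close (so a half turn about z gives the same grasp; the last joint's range is limited). The gripper opens to 85 mm and grips with 20 to 120 N. Pads are 22 mm wide; open, the fingers measure 114 mm over their backs; the gripper's body (76 mm by 85 mm) begins 54 mm behind the grasp point. The pads swing forward as they close: fully open they stand 13 mm farther back than shut.
Start: joints at [-1.379, 0.311, 0.014, 1.512, -0.004, 1.319, -0.027], TCP at [0.127, 0.535, 0.231] pointing down, gripper open.
Joint ranges: [-2.7, 2.7], [-0.3, 1.91], [-1.27, 1.3], [0.12, 2.57], [-1.44, 4.58], [0.2, 2.03], [-3.05, 3.05]. Speed limits (rad/s): [2.79, 2.79, 3.14, 3.14, 3.14, 3.14, 3.14].

### API

Orientations are given as a rotation vector (axis times angle).
In Python, from bench import bot, effector, ik, camera, camera_info, job, monitor gives the robot as it stands. Calls block until the motion is done:
- bot.move_ptp(position, orientation): joint-space move of the TCP to a pose.
- bot.line_to(position, frame=None, rate=0.15): straight line of the TCP; frame=None keeps the orientation; rate is the mean speed in m/s.
- bot.goto_joints(angles): joint-space move.
- effector.set_gripper(opening, newtons=None): opening from 0.0 (shut) to 1.0 (fully open); newtons is the grip in N (None keeps the last); returns when the fingers have stopped.
- bot.wait(seconds).
- ik(position, orientation): joint angles nearest the present ones, or None.
- camera(name): name is "side" or "top" or "wrist"; returns the picture (384x512x3 uint8, blue, green, red); there is no depth.
- camera_info(name): a dict with "mtx" (3x3 intrinsics, pixels), "D" ([k1, k2, p1, p2, k3] as OpenCV has them; the pictures are not rectified), "R" (3x3) and "t" (3): a world point X has camera coordinates R X + t; the wrist camera has in their place "tool_from_camera" (4x4, takes a point from camera to tool coordinates, whose origin is the TCP and whose axes are the flange's). Camera axes: x right, y down, z forward; pixel columns grow to the right and rows downward; lengths in m; the calibration is good to about 2 mm. A picture is of the moment at which its call begins: read the wrist's pose just before it. camera_info takes no time and is no camera call.
A pose or a line that the arm cannot do raises bot.MotionError and nothing moves.
- job.hand_in(): hands the job in; it is judged then, once.
Readings, each from a call of its own:
- monitor.read_time_s(): time.
- monitor.read_qpos(): joint angles.
- monitor.read_qvel(): joint speeds.
- monitor.read_joint_efforts(): joint torques, N m.
- monitor.read_position(): TCP position.
- monitor.read_tool_rot(): TCP orientation.
- monitor.read_ft_force(): force on the tool from outside, world axes, zero at the start.
- monitor.read_ft_torque(): the same for the moment, N m.
- monitor.read_finger_gap(): opening from 0.0 (shut) to 1.0 (fully open).
- monitor.read_grasp_force(): force on a finger pad.
Only numpy, scipy, OpenCV 4.12 (cv2) and the standard library are available. Lean on these libraries where they do the work, as an engineer would, in place of code of your own. Each camera call takes 0.05 s, during which the arm holds its last target. There are 200 camera calls.

### The job

The four things in the steel tray have all been put back into one another's wooden dishes; swap them round, parking one on the bare patch of the tray when you need to. Each must end up released, upright and in the middle of its own dish: the green flacon lengthwise in the oblong dish, the acrylic box squarely in the square dish, the cufflink bowl in the large round dish and the deodorant stick in the small round dish. Set things down gently instead of dropping them, tip nothing over, and leave the candle where it is.

Things in the scene. Friction and masses are not known exactly. Their poses are not given: they have to be found in the camera images.
- flacon_center (a point): Squat green glass perfume flacon, standing. Oblong body 66 x 42 mm in plan and 48 mm high with rounded edges, then a shoulder and a round twist cap 29 mm across; 74 mm high in all, about 0.2 kg. This point: on its axis, 37 mm above its underside (half-way up). x axis along the 66 mm side, y along the 42 mm side, z up. Grip it across y, on the body, between 20 and 40 mm above its underside.
- box_center (a point): Clear acrylic box with white bottom, hinged lid latched shut (it stays shut), steel collar stays inside. 54 x 54 mm in plan, 50 mm high, about 0.11 kg. A steel hinge on its +x face and a latch on its -x face stand 3 to 4 mm proud; the y faces are plain: grip it across y. This point: its centre, 25 mm above its underside; z up.
- bowl_center (a point): Grey ceramic cufflink bowl with a pair of steel cufflinks in it: round, 62 mm across, 50 mm high; outside wall upright from 22 mm up to the rim, narrowing below to a 42 mm foot; about 0.17 kg. This point: on its axis, 25 mm above its underside (half-way up); z up. Grip it across its whole width, 25 to 40 mm above its underside.
- deodorant_center (a point): Aluminium deodorant stick, standing: plain cylinder 36 mm across and 90 mm high, about 0.11 kg. This point: on its axis, 45 mm above its underside (half-way up); z up. May be gripped anywhere along its upper two thirds.
- dish_oblong: Walnut dish fixed in the tray, oblong, 130 x 84 mm outside. Its floor is 3 mm thick and bounded by a lip 4 mm wide that rises 4 mm above the floor. Origin: centre of its underside, 3 mm above the dresser top, so its floor is 3 mm above the origin. x axis along its long side. Home of the flacon.
- dish_square: Walnut dish fixed in the tray, square, 100 x 100 mm outside. Its floor is 3 mm thick and bounded by a lip 4 mm wide that rises 4 mm above the floor. Origin: centre of its underside, 3 mm above the dresser top, so its floor is 3 mm above the origin. x and y axes along its sides. Home of the acrylic box.
- dish_round: Walnut dish fixed in the tray, round, 116 mm across: the larger of the two round dishes. Its floor is 3 mm thick and bounded by a lip 4 mm wide that rises 4 mm above the floor. Origin: centre of its underside, 3 mm above the dresser top, so its floor is 3 mm above the origin. Home of the cufflink bowl.
- dish_small: Walnut dish fixed in the tray, round, 88 mm across: the smaller of the two round dishes. Its floor is 3 mm thick and bounded by a lip 4 mm wide that rises 4 mm above the floor. Origin: centre of its underside, 3 mm above the dresser top, so its floor is 3 mm above the origin. Home of the deodorant stick.
- tray_bare (a point): Middle of the bare patch of the stainless steel tray, empty at the start and big enough to park one thing. It lies on the tray's floor, 3 mm above the dresser top. The tray is fixed, 330 x 440 mm, its rim and end handles up to 19 mm high. Dishes and candle fill the other five cells of a loose 2 by 3 grid, centres 140 mm or more apart; x and y axes along the tray's short and long sides.
- candle_center (a point): Bystander: candle in an amber glass tumbler, 58 mm across and 70 mm high with its wick, standing in the tray in a cell of its own. This point: on its axis, 31 mm above its underside.
Mind the look-alikes: they are no part of the job. Leave any purple look-alike of the part that bears flacon_center alone.

How it is judged:
At the end, for the whole second after the job is handed in: Flacon, box, bowl and stick each stand upright (within 0.08 rad) and at rest on the floor of their own dish, centre within 15 mm of the dish's centre; the flacon's long side lies along the oblong dish's long side and the box's sides along the square dish's sides, within 15 degrees (horizontal distance between flacon_center and dish_oblong below 0.015 m and z of flacon_center in the frame of dish_oblong below 0.044 m and angle between each of flacon_center, box_center, bowl_center, deodorant_center's own z axis and vertical below 0.08 rad and linear speed of each of flacon, box, bowl, deodorant below 0.02 m/s and angular speed of each of flacon, box, bowl, deodorant below 0.2 rad/s and horizontal distance between box_center and dish_square below 0.015 m and z of box_center in the frame of dish_square below 0.032 m and horizontal distance between bowl_center and dish_round below 0.015 m and z of bowl_center in the frame of dish_round below 0.032 m and horizontal distance between deodorant_center and dish_small below 0.015 m and z of deodorant_center in the frame of dish_small below 0.052 m and angle between the x axis of flacon_center and the x axis of dish_oblong, either way round below 0.26 rad and (angle between the x axis of box_center and the x axis of dish_square, either way round below 0.26 rad or angle between the x axis of box_center and the y axis of dish_square, either way round below 0.26 rad)); the robot touches nothing.
It fails at once if the candle is shifted by more than 20 mm (distance of candle_center from where it was at the start of the episode above 0.02 m).
It fails at once if one of the four things is tipped over (angle between any of flacon_center, box_center, bowl_center, deodorant_center's own z axis and vertical above 0.7 rad).
It fails at once if one of the four things is dropped (falls free of the fingers from higher than about 20 mm) ((linear speed of flacon above 0.65 m/s and contact force between flacon and the fingers below 0.05 N) or (linear speed of box above 0.65 m/s and contact force between box and the fingers below 0.05 N) or (linear speed of bowl above 0.65 m/s and contact force between bowl and the fingers below 0.05 N) or (linear speed of deodorant above 0.65 m/s and contact force between deodorant and the fingers below 0.05 N)).
It also fails if it takes over 128 s, if anything falls off the work surface, if the arm or the gripper's body presses on something with over 40 N, if the wrist force passes 120 N, or if a joint passes its speed limit or range.

## Working session

There is one attempt and no reset: what is moved stays moved. The work goes in short steps, each a Python script; the robot and the scene stay as the last script left them, time stands still between calls to the robot, and variables do not carry over. Pictures are saved under pics/ and viewed, at most 14 in all, crops included, and the job is handed in when it is done.

```bash
mkdir -p pics; ls; python3 - <<'E'
from bench import bot, effector, ik, camera, camera_info, job, monitor
import cv2,numpy as np
np.set_printoptions(precision=4,suppress=True)
for n in ("top","side","wrist"):
    im=camera(n); cv2.imwrite(f"pics/{n}0.png",im); i=camera_info(n); print(n,{k:np.array(v).tolist() for k,v in i.items()})
print(monitor.read_time_s(),monitor.read_position(),monitor.read_tool_rot())
a=[cv2.imread(f"pics/{n}0.png") for n in("top","side")]
E
```

```text
pics
top {'mtx': [[378.6010020886683, 0.0, 251.81788502042042], [0.0, 378.6010020886683, 195.93124652225154], [0.0, 0.0, 1.0]], 'D': [-0.054788322121308485, 0.0, 0.0, 0.0, 0.0], 'R': [[-0.027847465164999165, -0.9995777854494676, 0.008292738981905034], [-0.9959856887578984, 0.027039465735964333, -0.08533097375612311], [0.0850707145458337, -0.010635700665751258, -0.9963181496881455]], 't': [0.10309752380378648, 0.5139848914990418, 0.9211962827042893]}
side {'mtx': [[424.81919885450867, 0.0, 251.83830360453283], [0.0, 424.81919885450867, 186.68882171416735], [0.0, 0.0, 1.0]], 'D': [-0.021274628479407632, 0.0, 0.0, 0.0, 0.0], 'R': [[0.9619446665213504, -0.27304919984326853, -0.010324389380457282], [-0.17347940129883807, -0.5810980762422274, -0.7951288720154609], [0.21110981946874285, 0.7666610465209077, -0.6063526068809647]], 't': [-0.4478760322250367, 0.1953124805216391, 0.9296469340222671]}
wrist {'mtx': [[298.7025995125606, 0.0, 257.6043106296847], [0.0, 298.7025995125606, 195.87401188697174], [0.0, 0.0, 1.0]], 'D': [-0.015589763892619856, 0.0, 0.0, 0.0, 0.0], 'tool_from_camera': [[0.0007201051161928514, -0.9586103581985875, -0.28472032348077125, 0.07246501035926495], [0.9999987519537354, 0.0002899115037908159, 0.0015530751074162537, -0.0005890344241573642], [-0.0014062501878894537, -0.28472108651396605, 0.9586093705752687, -0.1435816722316226], [0.0, 0.0, 0.0, 1.0]]}
0.15 [0.1273 0.5345 0.2305] [-0.3662 -3.1201  0.0028]
```

View pics/top0.png

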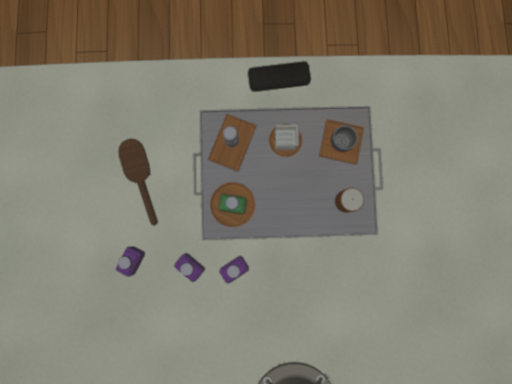

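View pics/side0.png

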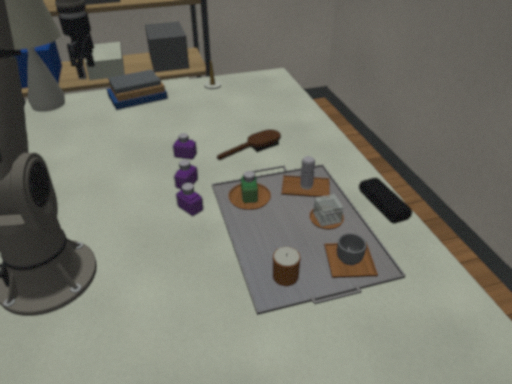

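Look-alikes for the flacon in the top view: green (232,204), purple (129,261), (189,268) and (234,270). I choose the green one, in the large round dish. The stick is at (231,135), the box at (287,137), the bowl at (344,139) and the candle at (350,200). The bare patch is near (290,203).

```bash
cat > h.py <<'E'
from bench import bot, effector, ik, camera, camera_info, job, monitor
import cv2,numpy as np
from scipy.spatial.transform import Rotation as Ro
np.set_printoptions(precision=4,suppress=True)
def ray(info,px,z,T=None):
    "pixels Nx2 -> world xy on plane z; T = world_from_camera for the wrist"
    p=cv2.undistortPoints(np.float64(px).reshape(-1,1,2),np.array(info["mtx"]),np.array(info["D"])).reshape(-1,2)
    d=np.c_[p,np.ones(len(p))]
    if T is None: R=np.array(info["R"]);C=-R.T@np.array(info["t"]);d=d@R
    else: C=T[:3,3];d=d@T[:3,:3].T
    return (C+d*((z-C[2])/d[:,2])[:,None])[:,:2]
def wristT(info):
    T=np.eye(4);T[:3,:3]=Ro.from_rotvec(monitor.read_tool_rot()).as_matrix();T[:3,3]=monitor.read_position()
    return T@np.array(info["tool_from_camera"])
def down(a):
    "rotvec, tool pointing down, closing line (tool y) at world angle a"
    c,s=np.cos(a),np.sin(a)
    return Ro.from_matrix(np.array([[-s,c,0],[c,s,0],[0,0,-1]]).T).as_rotvec()
E
python3 - <<'E'
from h import *
im=cv2.imread("pics/top0.png");i=camera_info("top")
cv2.imwrite("pics/crop0.png",cv2.resize(im[100:245,195:385],None,fx=4,fy=4,interpolation=cv2.INTER_CUBIC))
hsv=cv2.cvtColor(im,cv2.COLOR_BGR2HSV)
m=cv2.inRange(hsv,(4,90,50),(18,255,255));m[:100]=0;m[245:]=0;m[:,:197]=0;m[:,380:]=0
n,l,st,c=cv2.connectedComponentsWithStats(m)
for k in range(1,n):
    if st[k,4]<60: continue
    ys,xs=np.where(l==k);w=ray(i,np.c_[xs,ys],0.010).astype(np.float32)
    print(st[k],"circ",cv2.minEnclosingCircle(w),"rect",cv2.minAreaRect(w))
g=cv2.inRange(hsv,(40,80,20),(90,255,255));g[:180]=0
ys,xs=np.where(g>0);print("green",len(xs),xs.mean(),ys.mean(),cv2.minAreaRect(ray(i,np.c_[xs,ys],.05).astype(np.float32)))
print(ray(i,[[290,204],[231,131],[287,133],[344,137],[350,199]],.06))
E
```

```text
[ 209  114   47   57 1275] circ ((0.6577694416046143, 0.135649636387825), 0.07411433011293411) rect ((0.6575309038162231, 0.1355210393667221), (0.0811227336525917, 0.12740695476531982), 66.8978271484375)
[320 120  44  44 857] circ ((0.6519956588745117, -0.1456490159034729), 0.06694943457841873) rect ((0.6524219512939453, -0.14478471875190735), (0.09820941090583801, 0.09836447983980179), 76.48387145996094)
[269 130  33  26 226] circ ((0.6595948934555054, -0.0005751441931352019), 0.04200943559408188) rect ((0.6495577692985535, 0.001007474958896637), (0.08286746591329575, 0.06140004098415375), 80.0181884765625)
[ 211  183   44   44 1055] circ ((0.49782857298851013, 0.13837584853172302), 0.05599858984351158) rect ((0.4975586235523224, 0.13802027702331543), (0.10828740894794464, 0.10836806893348694), 88.45023345947266)
[336 190  13  22 102] circ ((0.4995688199996948, -0.14910946786403656), 0.02714165300130844) rect ((0.4975961446762085, -0.13610538840293884), (0.05408019945025444, 0.02710869163274765), 8.619943618774414)
green 256 232.4453125 204.23828125 ((0.49698904156684875, 0.13731078803539276), (0.06262601166963577, 0.039277903735637665), 78.95313262939453)
[[ 0.4915 -0.0012]
 [ 0.6728  0.1354]
 [ 0.6644 -0.0004]
 [ 0.6513 -0.1392]
 [ 0.4996 -0.1461]]
```

View pics/crop0.png

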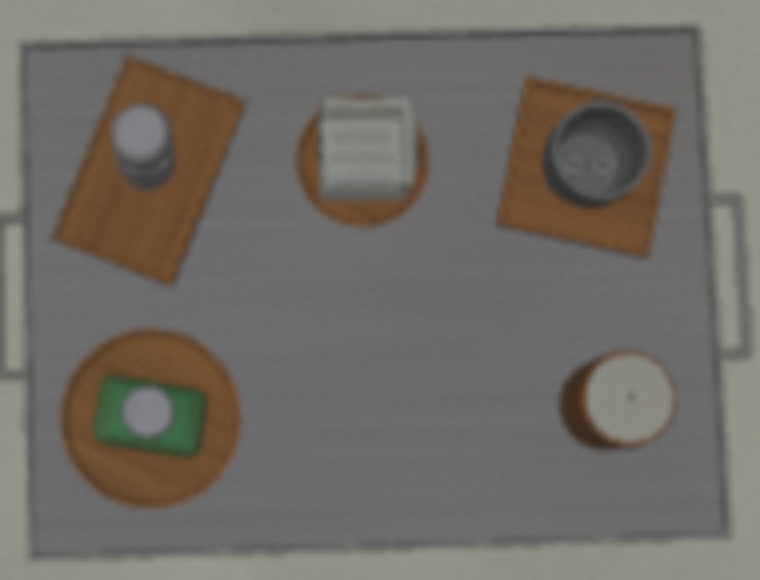

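The crop shows the green flacon with its round cap in the large round dish, at crop (150,412). The choice is confirmed. Next I hover over each item with the wrist camera.

```bash
python3 - <<'E'
from h import *
i=camera_info("top")
c=lambda x,y:[x/4+195-.375,y/4+100-.375]
print("deo",ray(i,[c(141,132)],.096),"bowl",ray(i,[c(601,153)],.056),"cap",ray(i,[c(148,412)],.080),"small",ray(i,[c(363,160)],.010),"box",ray(i,[c(368,150)],.056),"candle",ray(i,[c(630,398)],.065))
print("tray",ray(i,[c(22,44),c(698,30),c(730,535),c(33,556)],.015))
for n,(x,y),A in [("deo",(.666,.137),(0,45,90,135)),("obl",(.6575,.1355),(66.9,)),("fla",(.497,.138),(-11,)),("box",(.655,0),(0,90)),("bowl",(.65,-.14),(0,45,90,135)),("sq",(.6524,-.145),(76.5,-13.5)),("bare",(.49,-.003),(0,90)),("round",(.4977,.138),(0,90)),("small",(.6596,0),(0,90))]:
    for z in (.03,.22):
        for a in A:
            for f in (0,180):
                q=ik([x,y,z],down(np.radians(a+f)));print(n,z,a+f,None if q is None else np.array(q)[[0,3,5,6]])
E
```

```text
deo [[0.6596 0.1367]] bowl [[ 0.65   -0.1423]] cap [[0.4973 0.137 ]] small [[ 0.6599 -0.0011]] box [[0.6552 0.0005]] candle [[ 0.4988 -0.1498]]
tray [[ 0.7402  0.2152]
 [ 0.7395 -0.221 ]
 [ 0.4144 -0.2229]
 [ 0.4141  0.2134]]
deo 0.03 0 [-0.638   1.3766  1.1415  0.1527]
deo 0.03 180 [-0.2712  1.3584  1.0531  2.9514]
deo 0.03 45 [-0.5835  1.374   1.1143  0.8822]
deo 0.03 225 [-0.8055  1.384   1.3055 -2.0029]
deo 0.03 90 [-0.4442  1.3672  1.0713  1.5347]
deo 0.03 270 [-0.6481  1.377   1.1474 -1.4074]
deo 0.03 135 [-0.371   1.3635  1.0597  2.254 ]
deo 0.03 315 [-0.6878  1.3788  1.174  -0.5788]
deo 0.22 0 [-0.591   1.1307  1.4781  0.026 ]
deo 0.22 180 [-0.34    1.1171  1.4366  2.986 ]
deo 0.22 45 [-0.5245  1.1272  1.46    0.7583]
deo 0.22 225 [-0.7572  1.1389  1.5806 -2.1548]
deo 0.22 90 [-0.479   1.1247  1.4512  1.5101]
deo 0.22 270 [-0.6205  1.1322  1.4887 -1.5193]
deo 0.22 135 [-0.4202  1.1215  1.443   2.2542]
deo 0.22 315 [-0.6525  1.1338  1.5026 -0.7043]
obl 0.03 66.9 [-0.5549  1.4024  1.0859  1.2318]
obl 0.03 246.9 [-0.8183  1.414   1.2923 -1.6123]
obl 0.22 66.9 [-0.5375  1.16    1
[... 2213 characters left out ...]
 1.8603  0.8349  2.9136]
round 0.03 90 [-0.6087  1.8678  0.8477  1.4778]
round 0.03 270 [-0.8039  1.8749  0.8834 -1.5085]
round 0.22 0 [-0.839   1.6406  1.2815 -0.1276]
round 0.22 180 [-0.5535  1.6305  1.2715  2.9125]
round 0.22 90 [-0.6976  1.6358  1.2748  1.389 ]
round 0.22 270 [-0.876   1.6418  1.2841 -1.6822]
small 0.03 0 [-0.4655  1.447   1.1138  0.3758]
small 0.03 180 [-0.6316  1.454   1.2743 -2.5656]
small 0.03 90 [-0.3648  1.4425  1.0684  1.8456]
small 0.03 270 [-0.5298  1.4498  1.1576 -1.1243]
small 0.22 0 [-0.5087  1.2106  1.4833  0.3134]
small 0.22 180 [-0.5935  1.2144  1.5464 -2.7286]
small 0.22 90 [-0.4199  1.2065  1.4481  1.8049]
small 0.22 270 [-0.4896  1.2097  1.474  -1.2759]
```

```bash
cat >> h.py <<'E'
def look(name,xy,a,z=.2):
    bot.move_ptp([*xy,z],down(a)); bot.wait(.2)
    i=camera_info("wrist");T=wristT(i);im=camera("wrist")
    cv2.imwrite(f"pics/{name}.png",im);np.save(f"pics/{name}.npy",T);return im,i,T
E
python3 - <<'E'
from h import *
look("w_box",(.655,0),0); look("w_deo",(.6596,.1367),0); print(monitor.read_time_s(),monitor.read_position())
a=[cv2.imread(f"pics/{n}.png") for n in("w_box","w_deo")]
cv2.imwrite("pics/pair.png",np.vstack([cv2.resize(x[60:380],None,fx=1,fy=.9) for x in a]))
E
```

```text
3.9167 [0.6598 0.1345 0.2003]
```

View pics/pair.png

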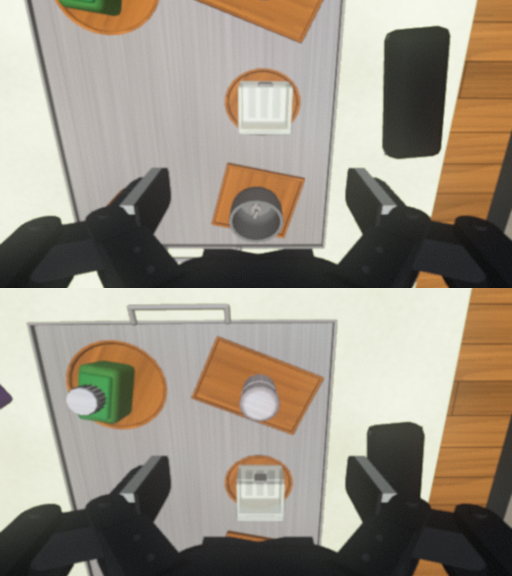

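Wrist view, top half: the box's dark hinge or latch shows at (264,83) on its world +y side, so its plain faces point along ±x and I grip along world x. Lower half: the stick's top is at (260,405), and the flacon at (105,390) stands in the round dish.

```bash
cat >> h.py <<'E'
def pick(xy,a,z,w,N=40):
    bot.move_ptp([*xy,z+.10],down(a)); effector.set_gripper(min(1,(w+.034)/.085),N)
    bot.line_to([*xy,z],rate=.12); effector.set_gripper(max(0,w/.085-.25),N)
    print("gap",monitor.read_finger_gap()*85,"F",monitor.read_grasp_force(),"pos",monitor.read_position())
    bot.line_to([*xy,z+.13],rate=.15)
    print("lifted gap",monitor.read_finger_gap()*85,"F",monitor.read_grasp_force(),"ft",monitor.read_ft_force())
def place(xy,a,z,w):
    bot.move_ptp([*xy,z+.13],down(a)); bot.line_to([*xy,z+.02],rate=.15); bot.line_to([*xy,z],rate=.04)
    bot.wait(.2); print("down",monitor.read_position(),"ft",monitor.read_ft_force())
    effector.set_gripper(min(1,(w+.026)/.085)); bot.line_to([*xy,z+.10],rate=.15)
    print("t",monitor.read_time_s())
E
python3 - <<'E'
from h import *
i=camera_info("wrist");print("deo",ray(i,[[260,190]],.096,np.load("pics/w_deo.npy")),"box",ray(i,[[264.5,60+108/.9]],.056,np.load("pics/w_box.npy")))
pick((.6596,.1355),0,.038,.036)
cv2.imwrite("pics/held.png",camera("wrist"))
E
```

```text
deo [[0.6619 0.1379]] box [[0.6618 0.0041]]
gap 35.03304243432579 F 39.7688750422094 pos [0.6602 0.1355 0.039 ]
lifted gap 34.96365578138009 F 39.881491949781775 ft [-0.8995  0.2404 -2.3063]
```

View pics/held.png

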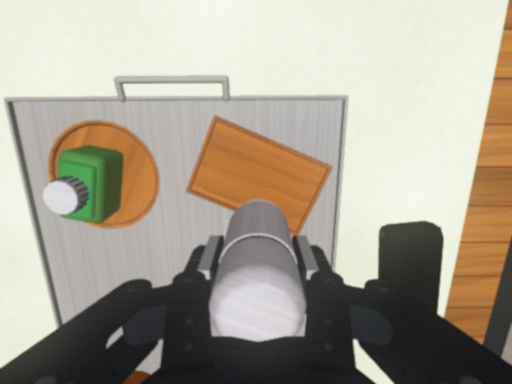

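The stick is held upright in the fingers at (258,270), with the oblong dish now empty behind it. I'll park it on the bare patch, then do the flacon.

```bash
python3 - <<'E'
from h import *
place((.492,-.005),0,.036,.036)
a=np.radians(-11)
im,i,T=look("w_fla",(.497,.137),a,.16)
g=cv2.inRange(cv2.cvtColor(im,cv2.COLOR_BGR2HSV),(40,80,20),(90,255,255))
ys,xs=np.where(g>0);print("green",cv2.minAreaRect(ray(i,np.c_[xs,ys],.05,T).astype(np.float32)))
pick((.497,.137),a,.014,.042)
cv2.imwrite("pics/held2.png",np.vstack([cv2.resize(im,None,fx=.75,fy=.75),cv2.resize(camera("wrist"),None,fx=.75,fy=.75)]))
print(monitor.read_time_s())
E
```

```text
down [ 0.4918 -0.0049  0.0359] ft [-1.0012  0.1821  0.4661]
t 10.85
green ((0.498609334230423, 0.1404472291469574), (0.06704849749803543, 0.03984396904706955), 79.19989013671875)
gap 41.709615178754255 F 41.57186150550842 pos [0.4978 0.1371 0.0148]
lifted gap 41.38863746237863 F 41.09590709209442 ft [ 0.3182  0.1792 -1.2638]
14.775
```

View pics/held2.png

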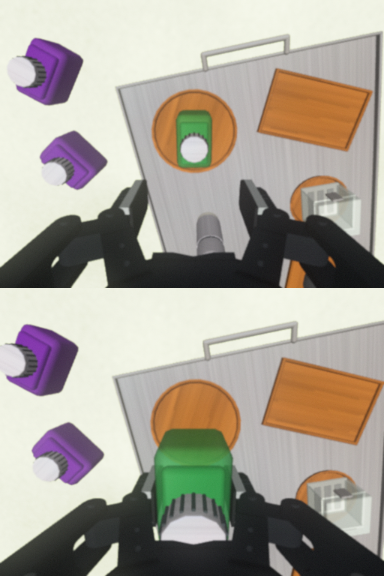

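The flacon is gripped across its 42 mm side and lifted; the parked stick stands at (208,232) in the upper half. Next I place the flacon in the oblong dish and look at the bowl.

```bash
python3 - <<'E'
from h import *
place((.6575,.1355),np.radians(66.9),.0155,.042)
im,i,T=look("w_bowl",(.650,-.1423),0,.16)
print(monitor.read_time_s())
E
```

```text
down [0.6575 0.1355 0.0155] ft [-0.1054  0.4345 -1.6844]
t 18.8667
20.2083
```

View pics/w_bowl.png

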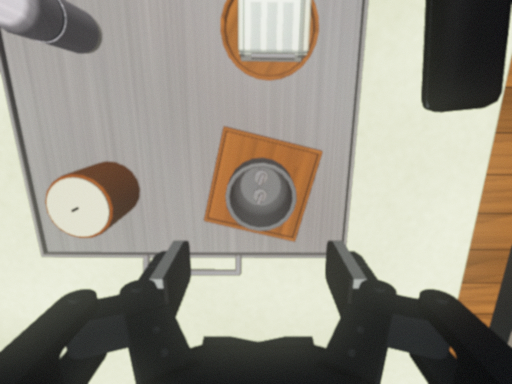

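The bowl's rim centre is at (261,194). The square dish's corners are (226,127), (322,151), (295,240) and (205,219). The box's hinge bar is on its near side at (270,57), which confirms that its x axis lies along world y.

```bash
python3 - <<'E'
from h import *
i=camera_info("wrist");T=np.load("pics/w_bowl.npy")
b=ray(i,[[261,194]],.056,T)[0];c=ray(i,[[226,127],[322,151],[295,240],[205,219]],.010,T);print("bowl",b,"sq",c.mean(0),"ang",np.degrees(np.arctan2(*(c[1]-c[0])[::-1])))
print("small x-range",ray(i,[[221,28],[319,28],[270,79]],.010,T))
xy=(b+[.650,-.1423])/2
pick(xy,0,.011,.062)
place((.4977,.1382),0,.012,.062)
im,i,T=look("w_box2",(.658,.002),0,.16)
E
```

```text
bowl [ 0.6534 -0.1391] sq [ 0.6549 -0.1442] ang -13.545524206288176
small x-range [[ 0.6176 -0.0002]
 [ 0.704   0.0003]
 [ 0.6614 -0.0423]]
gap 60.1249523950752 F 43.786456963607634 pos [ 0.6526 -0.1411  0.0124]
lifted gap 60.120559315757 F 43.47038713425718 ft [ 0.6212  0.1695 -1.8056]
down [0.4973 0.1384 0.0123] ft [-2.4389  0.7938  5.1679]
t 27.325
```

View pics/w_box2.png

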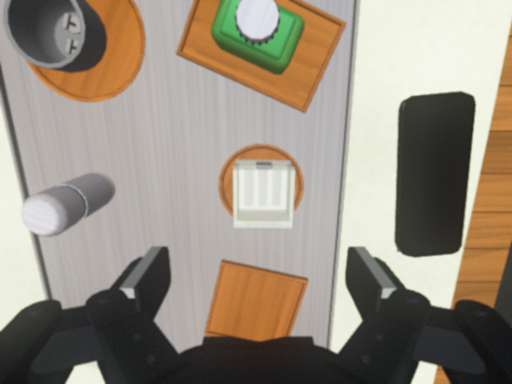

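The box is square to the world axes at (264,196), the bowl stands in the round dish at (60,35), and the flacon lies along the oblong dish at (258,33). Box next, then the stick.

```bash
python3 - <<'E'
from h import *
pick((.658,.002),0,.014,.054)
cv2.imwrite("pics/held3.png",camera("wrist"))
if monitor.read_finger_gap()*85>45:
    place((.6535,-.1447),np.radians(-13.5),.0155,.054)
    pick((.492,-.005),0,.037,.036)
    place((.660,-.0008),0,.041,.036)
    bot.move_ptp([.42,.0,.3],down(0)); bot.goto_joints([-1.379,0.311,0.014,1.512,-0.004,1.319,-0.027])
    im=camera("top");cv2.imwrite("pics/top1.png",im);cv2.imwrite("pics/crop1.png",cv2.resize(im[100:245,195:385],None,fx=4,fy=4,interpolation=cv2.INTER_CUBIC))
E
```

```text
gap 53.500373312364616 F 43.43136370182037 pos [0.659  0.0019 0.0151]
lifted gap 53.052465600052635 F 43.084407448768616 ft [-0.8196 -0.016  -1.2091]
down [ 0.6534 -0.1447  0.0153] ft [-0.2569 -0.682  -0.5904]
t 34.975
gap 34.83000162862741 F 39.71136742620729 pos [ 0.4925 -0.0049  0.0377]
lifted gap 34.89120135595435 F 39.90060465526767 ft [-0.1119 -0.1056 -1.2508]
down [ 0.6599 -0.0008  0.0409] ft [-1.1018  0.9702  0.0074]
t 42.1583
```

View pics/crop1.png

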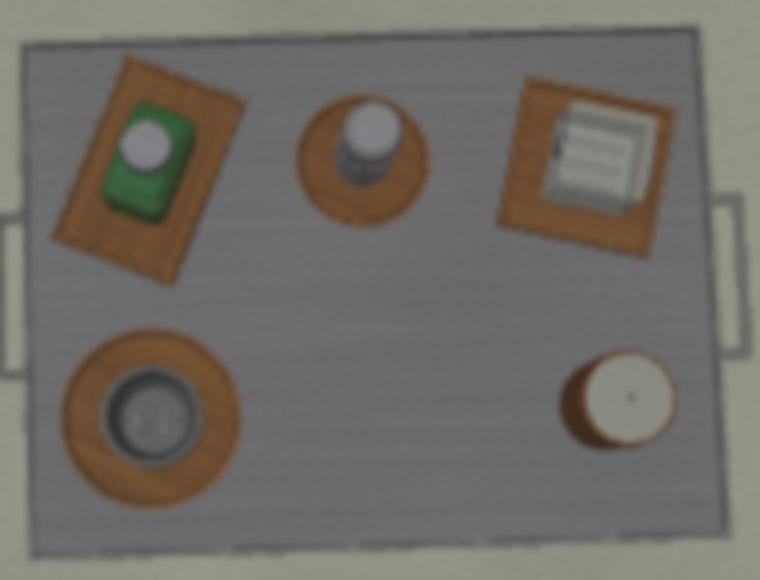

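All four stand upright in their own dishes, and the candle is unchanged at (630,398). Before handing in I check the offsets numerically.

```bash
python3 - <<'E'
from h import *
i=camera_info("top");c=lambda x,y:[x/4+195-.375,y/4+100-.375]
im=cv2.imread("pics/top1.png")
for n,p,z,d in [("fla",(146,146),.08,(.6575,.1355)),("deo",(373,130),.096,(.660,-.0008)),("bowl",(152,416),.056,(.4977,.1382)),("boxfar",(572,98),.056,0),("boxfar2",(660,113),.056,0),("boxnear",(632,213),.006,0),("boxnear2",(543,204),.006,0)]:
    w=ray(i,[c(*p)],z)[0];print(n,w,(w-d)*1000 if d else "")
E
```

```text
fla [0.6552 0.1346] [-2.3489 -0.8906]
deo [0.6573 0.0015] [-2.6687  2.2681]
bowl [0.4965 0.1357] [-1.2486 -2.4595]
boxfar [ 0.6848 -0.1262] 
boxfar2 [ 0.6743 -0.1803] 
boxnear [ 0.6221 -0.1737] 
boxnear2 [ 0.6293 -0.1163]
```

```bash
python3 -c "
from h import *
print(job.hand_in(),monitor.read_time_s())"
```

```text
the job is handed in; nothing more can be done
the job is handed in; nothing more can be done
```

The job is handed in, verdict not shown: flacon, box, bowl and stick each stand released and upright in their own dishes, by the last top picture within about 5 mm of centre, and the candle was not moved.

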